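# Snap a kit case shut with the bench pliers

## Task

In the bench pliers' guide tray lies a blue kit case with its lid gaping. Push the case along the tray, under the pliers' jaw, until it is fully home against the yellow stop; then press the red handle down until the press stud clicks and the lid is shut. Let the handle spring fully back up and leave the shut case home in the tray, without disturbing the cartons and the bottle around.

Things in the scene. Friction and masses are not known exactly. Their poses are not given: they have to be found in the camera images.
- fixture: Bench pliers with guide tray, fixed; place and yaw vary. Origin: on the bench (z=0) below the pressing die (arm level). +y: the way the case slides in; both handles point to -x. Dark tray floor: top 10 mm above bench, x -52..52, y -241..18 mm. Guide walls (tops at 24 mm) 56 to 58 mm apart for y -37..35, flaring to 79 mm at y -90. Hinge cheeks at x 65, 64 mm high. Lower handle fixed, top at 23 mm.
- plier_arm (a joint): Upper arm, hinged about the fixture's y axis at x 65 mm, 53 mm above the bench, running towards -x. 0 rad: open, handle slanting up 0.45 rad; grows as pressed; 0.45: arm level; stop at 0.50. Spring return. With the case home, the die (brass, 18 mm wide, 65 mm from the hinge, underside 42 mm above bench at 0.45) meets the stud at about 0.26; it clicks at 0.36 to 0.42. Takes up to 15 N at the handle.
- handle_pad (a point): Where to press: on the top face of the red upper handle, 170 mm from the hinge axis and 12 mm above the arm's centre line; moves with the arm. Open: 138 mm above the bench, at fixture x = -83 mm; level: 65 mm up, at x = -105 mm; y = 0. The red grip is 90 mm long (120 to 210 mm from the hinge), 30 mm wide, 22 mm thick.
- stop_face (a point): Middle of the foot of the yellow back stop's face, on the tray floor at fixture (0, 22.5, 10) mm; the stop is 56 mm wide and 13 mm high. A case that is home touches it with its nose.
- case: Loose blue kit case in the tray, 54 wide (x), 120 long (y), shell 22 mm high, about 0.2 kg. Origin: centre of underside; +y is the nose, along the fixture's +y within 2 to 3 degrees. Starts 73 to 122 mm short of home. Home: origin at y = -38 mm, x = 0 in the fixture's frame, tail face at y = -98 mm. Push the middle of the tail face, 0 to 20 mm above the tray floor; 1 to 3 N.
- case_lid (a joint): The case's lid, 5 mm thick, hinged along x 8 mm from the tail face on top of the shell. 0 rad: gaping, its nose edge 17 mm up; 0.16 rad: shut, flat on the shell. The stud resists until about 0.6 of the way and lifts the lid again if let go earlier; past that it snaps shut by itself and holds.
- stud_cap (a point): Centre of the top of the brass stud cap on the lid, 18 mm across, 38 mm towards the nose from the case's middle; 29 mm above the case's underside when shut, about 43 mm when gaping. It is straight under the die when the case is home.
- oil_bottle: Bystander: black bottle, 60 mm across, 170 mm high; origin under its centre.
- white_carton: Bystander: white carton 90 x 70 x 80 mm; origin under its centre.
- brown_carton: Bystander: brown carton 80 x 100 x 60 mm; origin under its centre.
- blue_carton: Bystander: blue carton 70 x 90 x 90 mm; origin under its centre.
Mind the look-alikes: they are no part of the job. Of the things shaped like the case, the blue one is meant.

How it is judged:
On the way, in this order (a step that is already met when the one before it is completed fails the run):
1. the case is home against the stop, its lid still gaping, the pliers open (y of case in the frame of fixture above -0.043 m and x of case in the frame of fixture between -0.006 and 0.006 m and z of case in the frame of fixture below 0.016 m and angle between the y axis of case and the y axis of fixture, either way round below 0.07 rad and value of joint case_lid below 0.07 rad and value of joint plier_arm below 0.12 rad), for 0.1 s.
2. the pliers are being pressed down over the lid, which is not yet shut (y of case in the frame of fixture above -0.043 m and x of case in the frame of fixture between -0.006 and 0.006 m and z of case in the frame of fixture below 0.016 m and angle between the y axis of case and the y axis of fixture, either way round below 0.07 rad and value of joint plier_arm above 0.22 rad and value of joint case_lid below 0.12 rad).
3. the stud clicks: the lid is shut under the closed pliers (y of case in the frame of fixture above -0.043 m and x of case in the frame of fixture between -0.006 and 0.006 m and z of case in the frame of fixture below 0.016 m and angle between the y axis of case and the y axis of fixture, either way round below 0.07 rad and value of joint case_lid above 0.145 rad and value of joint plier_arm above 0.3 rad).
At the end, for the whole second after the job is handed in: The case lies at rest in the tray, home within 5 mm of the stop, centred within 6 mm and straight within 0.07 rad (4 degrees); its lid is shut (joint above 0.145 rad) and the pliers have sprung open again (joint below 0.05 rad) (y of case in the frame of fixture above -0.043 m and x of case in the frame of fixture between -0.006 and 0.006 m and z of case in the frame of fixture below 0.016 m and angle between the y axis of case and the y axis of fixture, either way round below 0.07 rad and value of joint case_lid above 0.145 rad and value of joint plier_arm below 0.05 rad and linear speed of case below 0.02 m/s); the robot touches nothing.
It fails at once if the lid is shut while the case is not home under the jaw (value of joint case_lid above 0.12 rad and not (y of case in the frame of fixture above -0.043 m and x of case in the frame of fixture between -0.006 and 0.006 m and z of case in the frame of fixture below 0.016 m and angle between the y axis of case and the y axis of fixture, either way round below 0.07 rad)).
It fails at once if a carton or the bottle is shifted by more than 40 mm or tipped over (distance of any of oil_bottle, white_carton, brown_carton, blue_carton from where it was at the start of the episode above 0.04 m or angle between any of oil_bottle, white_carton, brown_carton, blue_carton's own z axis and vertical above 0.4 rad).
It also fails if it takes over 48 s, if anything falls off the work surface, if the arm or the gripper's body presses on something with over 40 N, if the wrist force passes 120 N, or if a joint passes its speed limit or range.

## Robot

A 6-joint arm with a two-finger parallel gripper is mounted at the origin on the work surface. World frame = base frame: x ahead of the robot, y to its left, z up, the work surface at z = 0. Lengths are in m, angles in rad, forces in N, time in s.
With the tool pointing down it reaches from about 0.3 to 0.775 m from the base axis. Payload 14.6 kg.
Tool frame: the origin (TCP) lies midway between the tips of the shut fingers; the grasp point (between the pads) lies grasp_offset behind it (grasp_offset is the distance from the TCP to the grasp point, in m); z points along the fingers, y is the direction in which the jaws open and shut (so a half turn about z gives the same grasp; the last joint's range is limited). The gripper opens to 85 mm and grips with 20 to 120 N. Pads are 22 mm wide; open, the fingers measure 114 mm over their backs; the gripper's body (76 mm by 85 mm) begins 54 mm behind the grasp point. The pads swing forward as they close: fully open they stand 13 mm farther back than shut.
Start: joints at [1.246, 0.3, 1.521, -0, 1.321, -0.067], TCP at [0.14, 0.532, 0.231] pointing down, gripper open.
Joint ranges: [-3.03, 3.03], [-0.79, 2.21], [0.23, 2.52], [-1.04, 4.18], [0, 3.07], [-2.55, 2.55]. Speed limits (rad/s): [2.22, 2.22, 2.57, 3.14, 3.14, 3.14].

## Interface

Orientations are given as a unit quaternion [w, x, y, z].
In Python, from cell import * gives the robot as it stands.
- The arm moves only by the tool apply_moves, never from a script. Its arguments are lists of equal length, an entry for each row: "slide": the shift along the tool's x, y, z in units of 0.4 m (1.0 is 0.4 m), a list of three; "rotation": the turn, a rotation vector about the tool's x, y, z in units of pi rad (1.0 is pi rad), a list of three; "hand": the opening, from -1 (shut) to 1 (fully open). A call has 1 to 10 rows; each row is the pose to reach, as a shift and turn from the pose measured when the call began, along the tool's axes at that moment, turning the shorter way round; what a row does not reach only later rows make up. A row lasts 1/10 s, in which the tool goes at most 50 mm and 8.59 degrees, less where a joint would pass 70% of its speed; a pose out of reach is approached as far as the arm can. A call with a number of a shift or a turn outside -1 to 1 is refused whole. A call with a gripper value outside its range is refused whole. The fingers move at their own pace and stop on an object; "grip_force" is the grip in N (left out, the last holds). Time passes only in rows, so rows that repeat a pose let the fingers close. It gives the time, the measured TCP pose, the force and the opening at its end, in the units of the state.
- get_obs(): the state, without advancing time (a new reading comes with each control period).
- snapshot(name): name is "side" or "top" or "wrist"; returns a dict with "frame" (400x640x3 uint8, red, green, blue), "intrinsics" (3x3 intrinsics, pixels), "extrinsics" (4x4, takes a point from camera to world coordinates); the wrist camera has in their place "tool_from_camera" (4x4, takes a point from camera to tool coordinates, whose origin is the TCP and whose axes are the flange's). Camera axes: x right, y down, z forward; pixel columns grow to the right and rows downward; lengths in m; the calibration is good to about 2 mm. The wrist camera is an equidistant fisheye: a pixel r from the principal point sees the ray r / f radians off the axis. A picture is of the moment at which its call begins: read the wrist's pose just before it. There is no depth.
- sign_off(): hands the job in, once; it reports no verdict.
The state is a dict: "clock": time; "q": joint angles; "qvel": joint speeds; "tau": joint torques, N m; "tool_pos": TCP position; "ee_rot": TCP orientation; "contact_force": force on the tool from outside, world axes, zero at the start; "torque": the same for the moment, N m; "finger_gap": finger opening in m.
Only numpy, scipy, OpenCV 4.12 (cv2) and the standard library are available. Lean on these libraries where they do the work, as an engineer would, in place of code of your own. Each camera call takes 0.05 s, during which the arm holds its last target. There are 200 camera calls.

## Working session

There is one attempt and no reset: what is moved stays moved. The work goes in short steps, Python scripts to look and compute and a tool call to move; the robot and the scene stay as the last step left them, time stands still between calls to the robot, and variables do not carry over. Pictures are saved under pics/ and viewed, about 8 in all and at most 12, crops included, and the job is handed in when it is done.

Besides the shell and the picture viewer there is one more tool, called after "Emit:" as name(argument=value, ...) on one line, values as JSON. apply_moves: Moves the arm, as the interface text tells. Shifts and turns lie within -1 to 1; 1 stands for 0.4 m of shift or pi rad of turn. Its arguments: {"type":"object","properties":{"slide":{"type":"array","items":{"type":"array","items":{"type":"number","minimum":-1,"maximum":1}}},"rotation":{"type":"array","items":{"type":"array","items":{"type":"number","minimum":-1,"maximum":1}}},"hand":{"type":"array","items":{"type":"number"}},"grip_force":{"type":"number"}},"required":["slide","rotation","hand"]}

```bash
mkdir -p pics; ls; python3 - <<'E'
from cell import *
import cv2
o=get_obs(); print(o)
for n in("top","side"):
    s=snapshot(n); cv2.imwrite(f"pics/{n}0.png",s["frame"][:,:,::-1]); print(n,s["intrinsics"],s["extrinsics"])
E
```

```text
pics
{'clock': 0.0, 'q': array([ 1.24639288e+00,  3.00456951e-01,  1.52162815e+00,  3.84917491e-05,
        1.32070996e+00, -6.65953451e-02]), 'qvel': array([ 0.00123573,  0.00065262, -0.00057631, -0.00183399,  0.0002251 ,
       -0.00080691]), 'tau': array([ 1.41084849e-03, -5.43491256e+01, -3.61795628e+01,  1.85994759e-05,
        3.92635935e-03,  1.18960159e-05]), 'tool_pos': array([0.14013937, 0.53158425, 0.23070917]), 'ee_rot': array([-1.35076054e-04,  1.28552074e-01,  9.91702578e-01, -5.86125597e-04]), 'contact_force': array([1.0693687 , 0.27354564, 0.34789939]), 'torque': array([-0.01434593,  0.01206923, -0.0519655 ]), 'finger_gap': 0.08543586027892909}
top [[378.07145519   0.         322.16284604]
 [  0.         378.07145519 200.9462051 ]
 [  0.           0.           1.        ]] [[ 8.17664728e-03 -9.84632452e-01  1.74447923e-01  3.40660802e-01]
 [-9.99966435e-01 -7.96024512e-03  1.94016161e-03  1.39241745e-02]
 [-5.21697855e-04 -1.74457932e-01 -9.84664490e-01  1.26481666e+00]
 [ 0.00000000e+00  0.00000000e+00  0.00000000e+00  1.00000000e+00]]
side [[399.72768059   0.         322.92578001]
 [  0.         399.72768059 199.58047005]
 [  0.           0.           1.        ]] [[ 0.99855937 -0.02648556  0.04666589  0.49355818]
 [-0.05330421 -0.58935459  0.80611403 -0.96088179]
 [ 0.00615238 -0.8074402  -0.58991734  0.8120109 ]
 [ 0.          0.          0.          1.        ]]
```

View pics/top0.png

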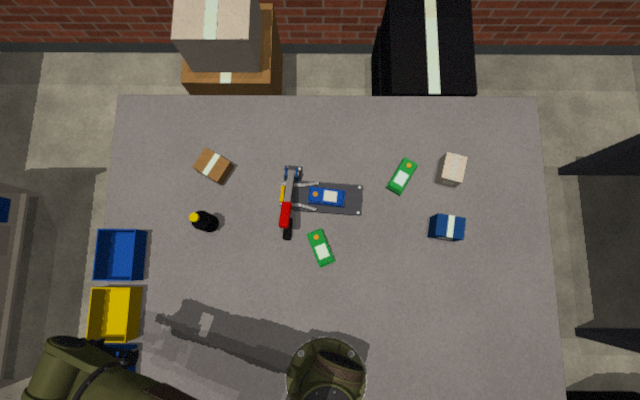

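View pics/side0.png

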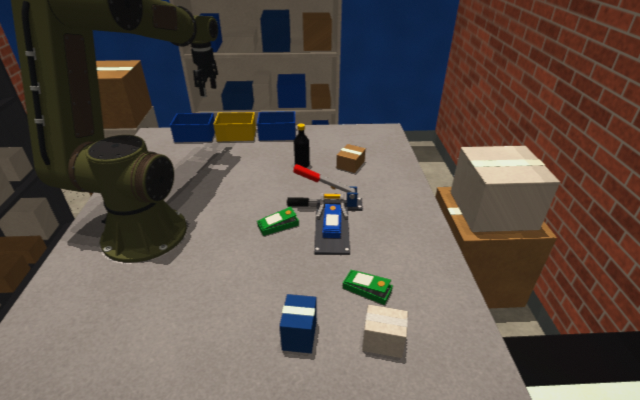

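The top view shows the fixture at about (320,198), with the tray running right to (362,213). The blue case is at (327,196), the red handle at (285,215) pointing toward the robot, and the yellow stop at (283,193). The green cases are look-alikes. The side view agrees. Next I'll enlarge the crop and measure.

```bash
cat > h.py <<'E'
from cell import *
import numpy as np, cv2
from scipy.spatial.transform import Rotation as R
def ray(s,px):
    K=s["intrinsics"];T=s["extrinsics"]
    d=np.linalg.inv(K)@[px[0],px[1],1.]
    return T[:3,3],T[:3,:3]@d
def onplane(s,px,z):
    c,d=ray(s,px); return c+d*(z-c[2])/d[2]
def rot(o):
    w,x,y,z=o["ee_rot"]; return R.from_quat([x,y,z,w]).as_matrix()
def wray(s,o,px):
    K=s["intrinsics"];T=s["tool_from_camera"]
    u=(px[0]-K[0,2])/K[0,0];v=(px[1]-K[1,2])/K[1,1];r=np.hypot(u,v)+1e-12
    d=np.array([u/r*np.sin(r),v/r*np.sin(r),np.cos(r)])
    M=rot(o); return M@T[:3,3]+o["tool_pos"],M@T[:3,:3]@d
def wplane(s,o,px,z):
    c,d=wray(s,o,px); return c+d*(z-c[2])/d[2]
def wproj(s,o,P):
    M=rot(o);T=s["tool_from_camera"]
    p=M.T@(np.asarray(P)-o["tool_pos"]);p=T[:3,:3].T@(p-T[:3,3])
    th=np.arctan2(np.hypot(p[0],p[1]),p[2]);n=np.hypot(p[0],p[1])+1e-12
    K=s["intrinsics"];return np.array([K[0,2]+K[0,0]*th*p[0]/n,K[1,2]+K[1,1]*th*p[1]/n])
def proj(s,P):
    T=s["extrinsics"];p=T[:3,:3].T@(np.asarray(P)-T[:3,3]);q=s["intrinsics"]@p;return q[:2]/q[2]
E
python3 - <<'E'
from h import *
s=snapshot("top");f=s["frame"]
c=f[155:250,260:380];a=cv2.resize(c,None,fx=6,fy=6,interpolation=cv2.INTER_CUBIC)
cv2.imwrite("pics/topcrop.png",a[:,:,::-1])
for n,px in dict(trayR_top=(362,185),trayR_bot=(361,213),stop=(283,193)).items(): print(n,onplane(s,px,.01).round(3))
print(snapshot("wrist")["tool_from_camera"].round(4))
E
```

```text
trayR_top [ 0.619 -0.118  0.01 ]
trayR_bot [ 0.523 -0.114  0.01 ]
stop [0.589 0.149 0.01 ]
[[ 4.000e-04 -9.548e-01 -2.973e-01  7.600e-02]
 [ 1.000e+00  3.000e-04  4.000e-04 -1.300e-03]
 [-3.000e-04 -2.973e-01  9.548e-01 -1.429e-01]
 [ 0.000e+00  0.000e+00  0.000e+00  1.000e+00]]
```

View pics/topcrop.png

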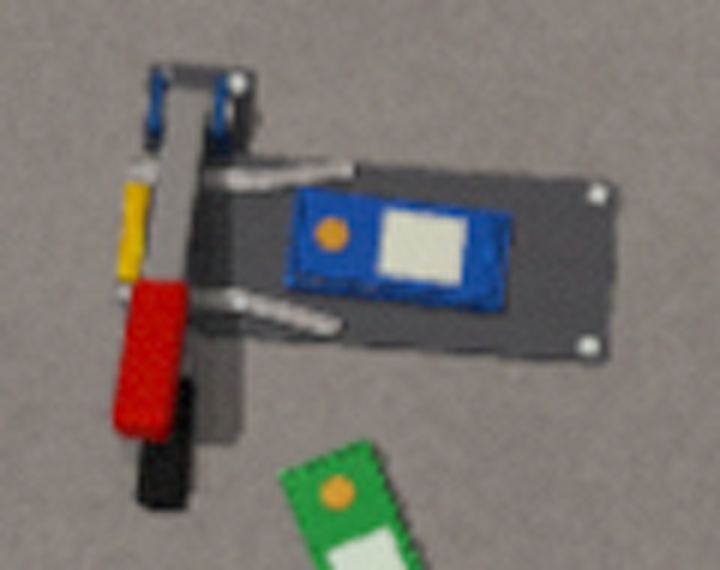

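```bash
cat >> h.py <<'E'
def goto(P,yaw,o=None,tilt=0):
    """tool down, tool y along world dir yaw; prints slide/rotation in move units"""
    o=o or get_obs();M=rot(o)
    y=np.array([np.cos(yaw),np.sin(yaw),0]);z=np.array([0,0,-1.]);T=np.c_[np.cross(y,z),y,z]
    print("slide",(M.T@(np.asarray(P)-o["tool_pos"])/.4).round(4).tolist(),"rot",(R.from_matrix(M.T@T).as_rotvec()/np.pi).round(4).tolist())
E
python3 - <<'E'
from h import *
s=snapshot("top")
g=lambda u,v,z:onplane(s,((u+.5)/6-.5+260,(v+.5)/6-.5+155),z)[:2]
TR,BR=g(616,182,.01),g(608,361,.01)
e=g(360,165,.01)-TR; print("edge yaw",np.degrees(np.arctan2(-e[0],e[1])))
w=TR-BR; print("width",np.linalg.norm(w),"yaw",np.degrees(np.arctan2(w[1],w[0])))
st=g(136,231,.023); print("stop top mid",st)
m=(TR+BR)/2; d=st-m; print("m",m,"len",np.linalg.norm(d),"yaw",np.degrees(np.arctan2(-d[0],d[1])))
print("case tail",(g(510,212,.037)+g(503,308,.02))/2,"stud",g(332,234,.05))
print("bottle",g((205-260)*6,(222-155)*6,.08))
goto([.56,-.15,.30],np.radians(-3.3))
E
```

```text
edge yaw -3.430511149412307
width 0.10242762001020507 yaw -3.0890986626379906
stop top mid [0.58632297 0.15022504]
m [ 0.56821369 -0.11652318] len 0.2673622253386541 yaw -3.883796936599875
case tail [ 0.57042684 -0.05616942] stud [0.58017668 0.04024537]
bottle [0.48149856 0.38639698]
slide [-1.4493, -1.3805, -0.1717] rot [-0.0002, 0.0001, 0.4363]
```

Emit:
apply_moves(slide=[[0, 0, -0.17], [-0.72, -0.69, -0.17], [-0.72, -0.69, -0.17], [-0.72, -0.69, -0.17], [-0.72, -0.69, -0.17], [-0.72, -0.69, -0.17], [-0.72, -0.69, -0.17], [-0.72, -0.69, -0.17], [-0.72, -0.69, -0.17], [-0.72, -0.69, -0.17]], rotation=[[0, 0, 0], [0, 0, 0.22], [0, 0, 0.22], [0, 0, 0.22], [0, 0, 0.22], [0, 0, 0.22], [0, 0, 0.22], [0, 0, 0.22], [0, 0, 0.22], [0, 0, 0.22]], hand=[-0.3, -0.3, -0.3, -0.3, -0.3, -0.3, -0.3, -0.3, -0.3, -0.3])

```text
clock: 1.25
tool_pos: [0.3505, 0.1873, 0.2995]
ee_rot: [0.001, 0.46, 0.888, -0.0]
contact_force: [0.3, 0.9, 0.4]
finger_gap: 0.0297
```

```bash
python3 - <<'E'
from h import *
o=get_obs();print(o["clock"],o["tool_pos"],o["q"].round(2),o["finger_gap"])
goto([.56,-.14,.28],np.radians(-3.4))
E
```

```text
1.25 [0.35049356 0.18734882 0.29945349] [ 0.4  -0.1   1.8  -0.    1.44 -0.22] 0.02966478699922411
slide [-0.9706, -0.0444, 0.0498] rot [0.0001, 0.0004, 0.2147]
```

Emit:
apply_moves(slide=[[-0.97, -0.044, 0.05], [-0.97, -0.044, 0.05], [-0.97, -0.044, 0.05], [-0.97, -0.044, 0.05], [-0.97, -0.044, 0.05], [-0.97, -0.044, 0.05], [-0.97, -0.044, 0.05], [-0.97, -0.044, 0.05], [-0.97, -0.044, 0.05], [-0.97, -0.044, 0.05]], rotation=[[0, 0, 0.215], [0, 0, 0.215], [0, 0, 0.215], [0, 0, 0.215], [0, 0, 0.215], [0, 0, 0.215], [0, 0, 0.215], [0, 0, 0.215], [0, 0, 0.215], [0, 0, 0.215]], hand=[-0.3, -0.3, -0.3, -0.3, -0.3, -0.3, -0.3, -0.3, -0.3, -0.3])

```text
clock: 2.25
tool_pos: [0.5601, -0.1397, 0.2791]
ee_rot: [-0.0, 0.728, 0.685, -0.0]
contact_force: [-0.3, 0.5, 0.5]
finger_gap: 0.0301
```

```bash
python3 - <<'E'
from h import *
o=get_obs();s=snapshot("wrist");f=s["frame"].copy();cv2.imwrite("pics/w1.png",f[:,:,::-1])
print(o["clock"],o["tool_pos"],s["intrinsics"])
yaw=np.radians(-3.4);X=np.array([np.cos(yaw),np.sin(yaw)]);Y=np.array([-X[1],X[0]]);O=np.array([.5825,.124])
for n,p in dict(TR=(52,-241,10),BR=(-52,-241,10),stop=(0,22.5,23),tail=(0,-180,10),pad=(-83,0,138)).items():
    w=np.r_[O+X*p[0]/1e3+Y*p[1]/1e3,p[2]/1e3]; q=wproj(s,o,w); print(n,w.round(3),q.round(0)); cv2.drawMarker(f,tuple(int(v) for v in q),(255,0,255),0,8)
cv2.imwrite("pics/w1m.png",f[:,:,::-1])
E
```

```text
2.25 [ 0.56005886 -0.13970188  0.27908369] [[309.70691629   0.         318.3506624 ]
 [  0.         309.70691629 202.60567787]
 [  0.           0.           1.        ]]
TR [ 0.62 -0.12  0.01] [362. 148.]
BR [ 0.516 -0.113  0.01 ] [285. 148.]
stop [0.584 0.146 0.023] [324. -42.]
tail [ 0.572 -0.056  0.01 ] [324. 102.]
pad [0.5   0.129 0.138] [241. -68.]
```

View pics/w1m.png

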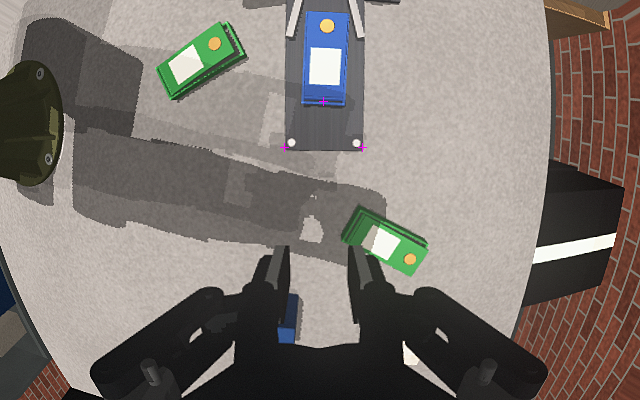

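```bash
python3 - <<'E'
from h import *
o=get_obs();s={"intrinsics":np.array([[309.7,0,318.35],[0,309.7,202.6],[0,0,1]]),"tool_from_camera":snapshot("wrist")["tool_from_camera"]}
for p,z in [((363,151),.01),((285,151),.01),((304,103),.012),((345,105),.012),((327,26),.05),((365,205),.03)]: print(p,wplane(s,o,p,z).round(4))
goto([.570,-.083,.06],np.radians(-3.4));goto([.570,-.083,.020],np.radians(-3.4))
E
```

```text
(363, 151) [ 0.6208 -0.1236  0.01  ]
(285, 151) [ 0.516  -0.1176  0.01  ]
(304, 103) [ 0.5459 -0.0552  0.012 ]
(345, 105) [ 0.5992 -0.0608  0.012 ]
(327, 26) [0.5804 0.0373 0.05  ]
(365, 205) [ 0.6191 -0.1936  0.03  ]
slide [0.1407, 0.0166, 0.5501] rot [0.0003, 0.0002, -0.0]
slide [0.1408, 0.0166, 0.6501] rot [0.0003, 0.0002, -0.0]
```

Emit:
apply_moves(slide=[[0.14, 0.02, 0.1], [0.14, 0.02, 0.3], [0.14, 0.02, 0.45], [0.14, 0.02, 0.55], [0.14, 0.02, 0.6], [0.14, 0.02, 0.65], [0.14, 0.02, 0.65], [0.14, 0.02, 0.65]], rotation=[[0, 0, 0], [0, 0, 0], [0, 0, 0], [0, 0, 0], [0, 0, 0], [0, 0, 0], [0, 0, 0], [0, 0, 0]], hand=[-0.65, -0.65, -0.65, -0.65, -0.65, -0.65, -0.65, -0.65])

```text
clock: 3.15
tool_pos: [0.5719, -0.0827, 0.0217]
ee_rot: [0.001, 0.727, 0.686, 0.0]
contact_force: [-0.7, 0.4, 0.3]
finger_gap: 0.0149
```

```bash
python3 - <<'E'
from h import *
o=get_obs();s=snapshot("wrist");cv2.imwrite("pics/w2.png",s["frame"][:,:,::-1])
print(o["clock"],o["tool_pos"],o["contact_force"],o["finger_gap"])
yaw=np.radians(-3.4);X=np.array([np.cos(yaw),np.sin(yaw)]);Y=np.array([-X[1],X[0]]);O=np.array([.5825,.1215])
goto(np.r_[O-Y*.125,.02],yaw);goto(np.r_[O-Y*.109,.02],yaw)
E
```

```text
3.15 [ 0.57185274 -0.08273921  0.02166417] [-0.65912699  0.37114243  0.29709131] 0.014925607618145539
slide [0.1996, -0.0051, 0.0061] rot [0.0013, 0.0004, 0.0002]
slide [0.2396, -0.0051, 0.0061] rot [0.0013, 0.0004, 0.0002]
```

View pics/w2.png

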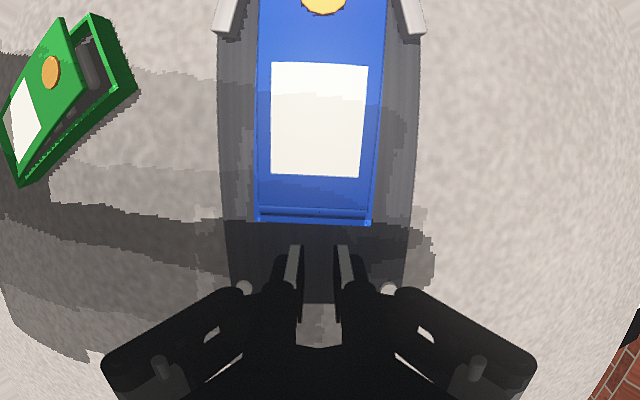

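The fingers at (319,250) are behind the middle of the case's tail at (313,222), and the tray and flare are clear. I'll push now.

Emit:
apply_moves(slide=[[0.02, -0.005, 0.003], [0.04, -0.005, 0.003], [0.06, -0.005, 0.003], [0.08, -0.005, 0.003], [0.1, -0.005, 0.003], [0.12, -0.005, 0.003], [0.14, -0.005, 0.003], [0.16, -0.005, 0.003], [0.18, -0.005, 0.003], [0.19, -0.005, 0.003]], rotation=[[0, 0, 0], [0, 0, 0], [0, 0, 0], [0, 0, 0], [0, 0, 0], [0, 0, 0], [0, 0, 0], [0, 0, 0], [0, 0, 0], [0, 0, 0]], hand=[-0.65, -0.65, -0.65, -0.65, -0.65, -0.65, -0.65, -0.65, -0.65, -0.65])

```text
clock: 4.2
tool_pos: [0.5749, -0.0062, 0.0212]
ee_rot: [0.002, 0.727, 0.686, 0.001]
contact_force: [0.6, -2.7, 3.0]
finger_gap: 0.0152
```

Emit:
apply_moves(slide=[[0.006, 0, 0], [0.012, 0, 0], [0.018, 0, 0], [0.024, 0, 0], [0.028, 0, 0], [0.032, 0, 0], [0.036, 0, 0], [0.038, 0, 0]], rotation=[[0, 0, 0], [0, 0, 0], [0, 0, 0], [0, 0, 0], [0, 0, 0], [0, 0, 0], [0, 0, 0], [0, 0, 0]], hand=[-0.65, -0.65, -0.65, -0.65, -0.65, -0.65, -0.65, -0.65])

```text
clock: 5.0
tool_pos: [0.5759, 0.009, 0.0212]
ee_rot: [0.002, 0.727, 0.686, 0.001]
contact_force: [0.4, -3.6, 2.2]
finger_gap: 0.0152
```

Emit:
apply_moves(slide=[[0.003, 0, 0], [0.006, 0, 0], [0.009, 0, 0], [0.012, 0, 0], [0.012, 0, 0]], rotation=[[0, 0, 0], [0, 0, 0], [0, 0, 0], [0, 0, 0], [0, 0, 0]], hand=[-0.65, -0.65, -0.65, -0.65, -0.65])

```text
clock: 5.5
tool_pos: [0.5765, 0.0126, 0.0213]
ee_rot: [0.003, 0.728, 0.686, 0.001]
contact_force: [3.6, -13.3, 0.4]
finger_gap: 0.0151
```

```bash
python3 - <<'E'
from h import *
o=get_obs();s=snapshot("wrist");a=s["frame"];t=snapshot("top")
b=cv2.resize(t["frame"][150:250,260:370],None,fx=4,fy=4,interpolation=cv2.INTER_CUBIC)
cv2.imwrite("pics/w3.png",np.hstack([a[:,120:520],b])[:,:,::-1])
print(o["clock"],o["tool_pos"],o["contact_force"])
E
```

```text
5.5 [0.57648833 0.01262968 0.02131654] [  3.57402548 -13.28749267   0.42603261]
```

View pics/w3.png

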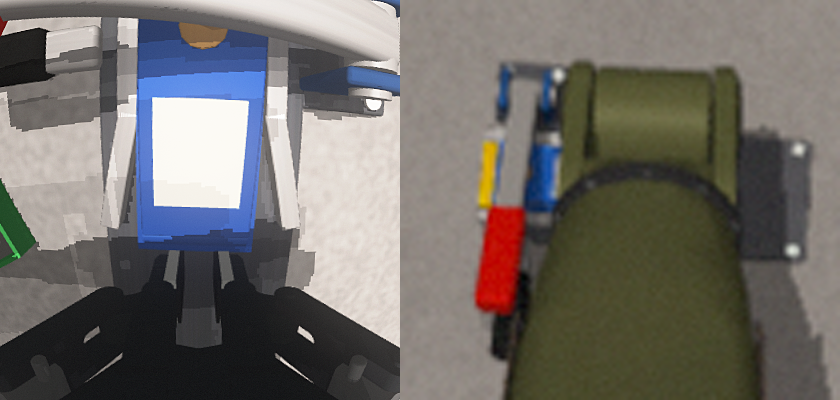

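The wrist view shows the case centred between the walls at (195,170) with the stud under the jaw at (205,35). The force jumped to 13 N at fixture y ≈ -109 mm for the tool, which means the case is home. I'll retreat and go over the handle.

Emit:
apply_moves(slide=[[-0.03, 0, 0], [-0.06, 0, 0], [-0.06, 0, -0.12], [-0.06, 0, -0.24], [-0.06, 0, -0.36], [-0.06, 0, -0.48], [-0.06, 0, -0.6], [-0.06, 0, -0.65], [-0.06, 0, -0.65]], rotation=[[0, 0, 0], [0, 0, 0], [0, 0, 0], [0, 0, 0], [0, 0, 0], [0, 0, 0], [0, 0, 0], [0, 0, 0], [0, 0, 0]], hand=[-0.65, -0.65, -0.65, -0.65, -1, -1, -1, -1, -1])

```text
clock: 6.5
tool_pos: [0.5744, -0.011, 0.2847]
ee_rot: [0.005, 0.728, 0.686, 0.003]
contact_force: [-0.0, -1.1, -1.3]
finger_gap: -0.0002
```

```bash
python3 - <<'E'
from h import *
o=get_obs();s=snapshot("wrist");f=s["frame"].copy()
yaw=np.radians(-3.4);X=np.array([np.cos(yaw),np.sin(yaw)]);Y=np.array([-X[1],X[0]]);O=np.array([.5825,.1215])
for p in [(-83,0,138),(0,22.5,23),(0,-98,10),(0,-98,32)]:
    q=wproj(s,o,np.r_[O+X*p[0]/1e3+Y*p[1]/1e3,p[2]/1e3]); print(p,q.round()); cv2.drawMarker(f,tuple(int(v) for v in q),(255,0,255),0,8)
cv2.imwrite("pics/w4.png",f[:,:,::-1])
print(o["clock"],o["tool_pos"],o["contact_force"])
goto(np.r_[O-X*.083,.24],yaw);goto(np.r_[O-X*.083,.16],yaw)
E
```

```text
(-83, 0, 138) [229.  51.]
(0, 22.5, 23) [317.  48.]
(0, -98, 10) [317. 138.]
(0, -98, 32) [317. 140.]
6.5 [ 0.57438678 -0.01103266  0.28468824] [-0.0279447  -1.07095484 -1.32399256]
slide [0.3322, -0.2061, 0.1031] rot [0.0021, 0.0008, 0.0002]
slide [0.3327, -0.2074, 0.3031] rot [0.0021, 0.0008, 0.0002]
```

View pics/w4.png

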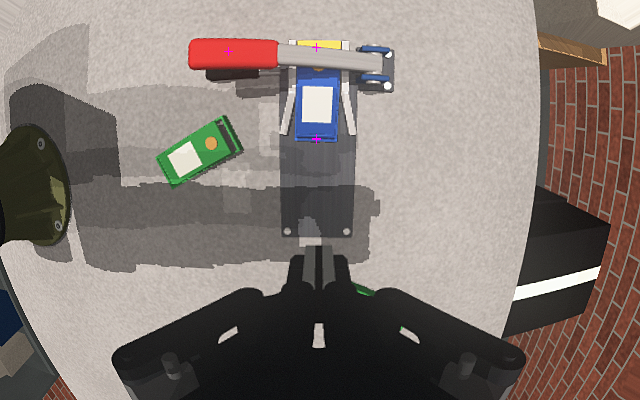

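The pad marker at (229,51) lands on the red grip, and the case tail is at the predicted home position (317,139). I'll move over the pad and then press along the arc.

Emit:
apply_moves(slide=[[0.12, -0.08, 0], [0.23, -0.15, 0], [0.332, -0.207, 0.05], [0.332, -0.207, 0.15], [0.332, -0.207, 0.25], [0.332, -0.207, 0.3], [0.332, -0.207, 0.3]], rotation=[[0.002, 0.001, 0], [0.002, 0.001, 0], [0.002, 0.001, 0], [0.002, 0.001, 0], [0.002, 0.001, 0], [0.002, 0.001, 0], [0.002, 0.001, 0]], hand=[-1, -1, -1, -1, -1, -1, -1])

```text
clock: 7.25
tool_pos: [0.4977, 0.1257, 0.1571]
ee_rot: [-0.002, 0.728, 0.686, -0.003]
contact_force: [-0.4, 0.2, 0.4]
finger_gap: 0.0
```

```bash
python3 - <<'E'
from h import *
o=get_obs();print(o["clock"],o["tool_pos"],o["contact_force"])
yaw=np.radians(-3.4);X=np.array([np.cos(yaw),np.sin(yaw)]);O=np.array([.5825,.1215])
for th in (0,.1,.2,.26,.3,.35,.4,.45,.47):
    a=.45-th; x=.065-.17*np.cos(a)+.012*np.sin(a); z=.053+.17*np.sin(a)+.012*np.cos(a)
    print(th,round(x,4),round(z,4),end=" ");goto(np.r_[O+X*x,z],yaw,o)
E
```

```text
7.25 [0.49773012 0.12565559 0.15713934] [-0.39235285  0.22716399  0.37863454]
0 -0.0829 0.1377 slide [0.0022, 0.0054, 0.0484] rot [-0.0023, 0.0003, 0.0002]
0.1 -0.0906 0.1226 slide [0.0023, -0.0136, 0.0865] rot [-0.0023, 0.0003, 0.0002]
0.2 -0.0967 0.1067 slide [0.0023, -0.0288, 0.1263] rot [-0.0023, 0.0003, 0.0002]
0.26 -0.0997 0.0969 slide [0.0023, -0.0359, 0.1509] rot [-0.0023, 0.0003, 0.0002]
0.3 -0.1013 0.0903 slide [0.0024, -0.0399, 0.1675] rot [-0.0023, 0.0003, 0.0002]
0.35 -0.103 0.0819 slide [0.0024, -0.0438, 0.1884] rot [-0.0023, 0.0003, 0.0002]
0.4 -0.1042 0.0735 slide [0.0024, -0.0468, 0.2095] rot [-0.0023, 0.0003, 0.0002]
0.45 -0.105 0.065 slide [0.0024, -0.0487, 0.2307] rot [-0.0023, 0.0003, 0.0002]
0.47 -0.1052 0.0616 slide [0.0024, -0.0491, 0.2392] rot [-0.0023, 0.0003, 0.0002]
```

Emit:
apply_moves(slide=[[0, 0, 0.025], [0, 0.003, 0.045], [0, -0.007, 0.065], [0, -0.014, 0.085], [0, -0.022, 0.105], [0, -0.029, 0.125], [0, -0.034, 0.14], [0, -0.036, 0.15], [0, -0.036, 0.15]], rotation=[[0, 0, 0], [0, 0, 0], [0, 0, 0], [0, 0, 0], [0, 0, 0], [0, 0, 0], [0, 0, 0], [0, 0, 0], [0, 0, 0]], hand=[-1, -1, -1, -1, -1, -1, -1, -1, -1])

```text
clock: 8.15
tool_pos: [0.4827, 0.1265, 0.0968]
ee_rot: [-0.003, 0.728, 0.686, -0.003]
contact_force: [0.6, -0.2, 2.4]
finger_gap: 0.0002
```

Emit:
apply_moves(slide=[[0, -0.003, 0.012], [0, -0.006, 0.024], [0, -0.008, 0.036], [0, -0.01, 0.048], [0, -0.011, 0.058], [0, -0.012, 0.068], [0, -0.013, 0.076], [0, -0.013, 0.076]], rotation=[[0, 0, 0], [0, 0, 0], [0, 0, 0], [0, 0, 0], [0, 0, 0], [0, 0, 0], [0, 0, 0], [0, 0, 0]], hand=[-1, -1, -1, -1, -1, -1, -1, -1])

```text
clock: 8.95
tool_pos: [0.4771, 0.1268, 0.0661]
ee_rot: [-0.003, 0.728, 0.686, -0.003]
contact_force: [0.2, 1.0, 4.3]
finger_gap: 0.0002
```

```bash
python3 - <<'E'
from h import *
o=get_obs();s=snapshot("side");a=cv2.resize(s["frame"][140:260,240:400],None,fx=5,fy=5,interpolation=cv2.INTER_CUBIC)
cv2.imwrite("pics/s5.png",a[:,:,::-1]);print(o["clock"],o["tool_pos"],o["contact_force"],o["torque"])
E
```

```text
8.95 [0.47714035 0.12678347 0.06609053] [0.17393626 1.02883303 4.34480051] [ 0.02921032 -0.20280828  0.03703279]
```

View pics/s5.png

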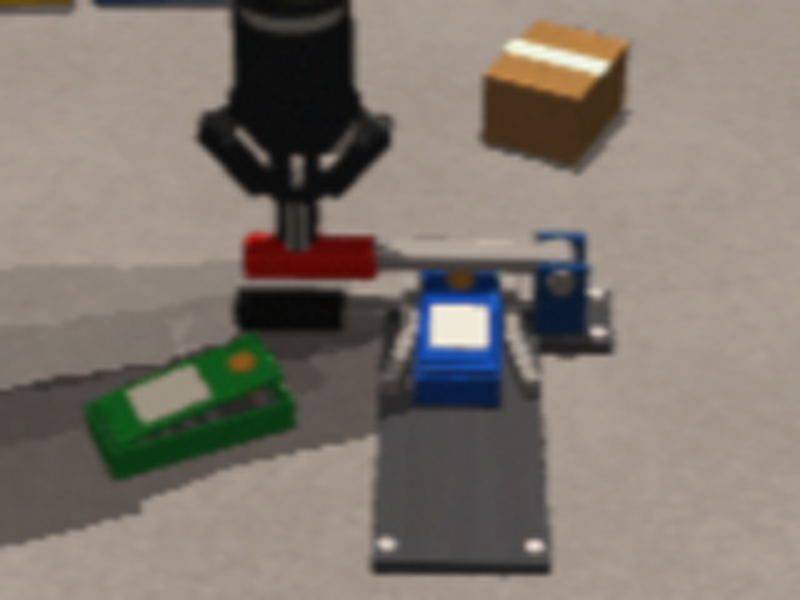

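The arm is level at (250–580, 255), and the force is only 4 N, so the stud has most likely clicked. I'll press 2 mm further for margin, then let the handle rise.

Emit:
apply_moves(slide=[[0, 0, 0.006], [0, 0, 0.006], [0, 0.003, -0.02], [0, 0.006, -0.045], [0, 0.015, -0.075], [0, 0.025, -0.11], [0, 0.04, -0.15], [0, 0.05, -0.19], [0, 0.05, -0.24], [0, 0.05, -0.3]], rotation=[[0, 0, 0], [0, 0, 0], [0, 0, 0], [0, 0, 0], [0, 0, 0], [0, 0, 0], [0, 0, 0], [0, 0, 0], [0, 0, 0], [0, 0, 0]], hand=[-1, -1, -1, -1, -1, -1, -1, -1, -1, -1])

```text
clock: 10.0
tool_pos: [0.4981, 0.1255, 0.1874]
ee_rot: [-0.003, 0.728, 0.686, -0.003]
contact_force: [-0.2, 0.1, 0.8]
finger_gap: -0.0001
```

Emit:
apply_moves(slide=[[-0.1, 0, -0.1], [-0.2, 0, -0.2], [-0.3, 0, -0.25], [-0.35, 0, -0.25], [-0.35, 0, -0.25], [-0.35, 0, -0.25]], rotation=[[0, 0, 0], [0, 0, 0], [0, 0, 0], [0, 0, 0], [0, 0, 0], [0, 0, 0]], hand=[-1, -1, -1, -1, -1, -1])

```text
clock: 10.6
tool_pos: [0.4906, -0.0144, 0.2881]
ee_rot: [-0.003, 0.728, 0.686, -0.003]
contact_force: [-0.9, -0.6, -0.2]
finger_gap: -0.0001
```

```bash
python3 - <<'E'
from h import *
o=get_obs();s=snapshot("side");a=cv2.resize(s["frame"][150:260,270:390],None,fx=5,fy=5,interpolation=cv2.INTER_CUBIC)
w=snapshot("wrist");cv2.imwrite("pics/s6.png",a[:,:,::-1]);cv2.imwrite("pics/w6.png",w["frame"][:,:,::-1]);print(o["clock"],o["tool_pos"],o["contact_force"])
X=np.array([np.cos(.0593),-np.sin(.0593)]);Y=np.array([-X[1],X[0]]);O=np.array([.5825,.1215])
print("tail pred wrist px",wproj(w,o,np.r_[O-Y*.098,.032]).round(1),"side",proj(s,np.r_[O-Y*.098,.032]).round(1))
E
```

```text
10.6 [ 0.49064252 -0.01439099  0.28808591] [-0.88259062 -0.57566551 -0.22720858]
tail pred wrist px [384.6 134.5] side [331.1 214.6]
```

View pics/s6.png

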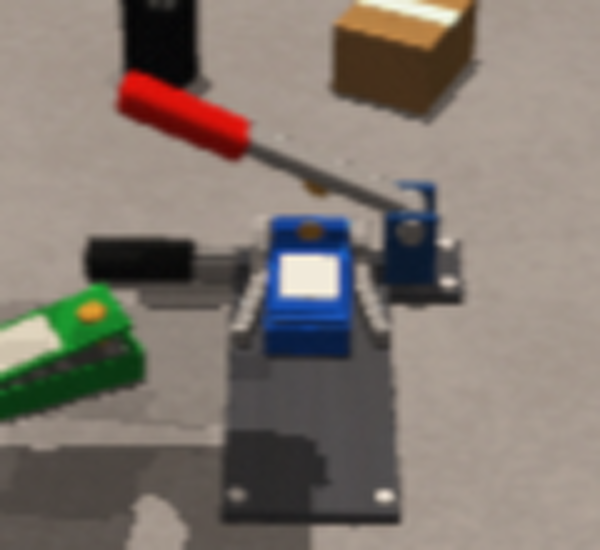

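View pics/w6.png

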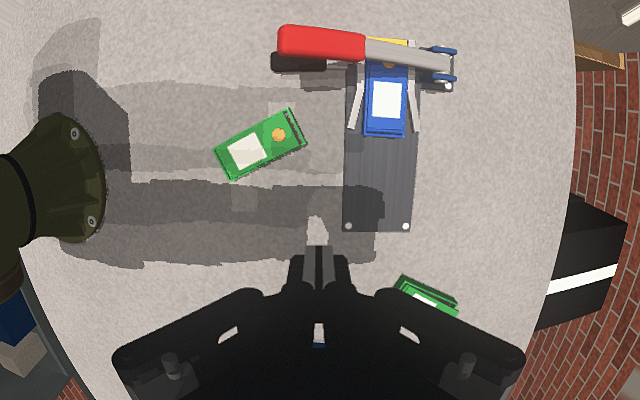

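Handle is up and tail at prediction (384,135). I'll check the lid by comparing the stud's pixel row with the shut and gaping predictions.

```bash
python3 - <<'E'
from h import *
s=snapshot("side");f=s["frame"];X=np.array([np.cos(.0593),-np.sin(.0593)]);O=np.array([.5825,.1215])
for n,p in dict(shut=np.r_[O,.039],gaping=np.r_[O,.053]).items(): print(n,proj(s,p).round(1))
h=cv2.cvtColor(f,cv2.COLOR_RGB2HSV);m=cv2.inRange(h,(8,90,40),(22,255,255));m[:187]=0;m[205:]=0;m[:,:322]=0;m[:,342:]=0
print("stud",np.argwhere(m>0).mean(0)[::-1],(m>0).sum())
Y=np.array([-X[1],X[0]])
th=.45;a=th;x=.065-.21*np.cos(a);z=.053+.21*np.sin(a);print("grip end open pred",proj(s,np.r_[O+X*x,z]).round(1))
E
```

```text
shut [330.8 194.8]
gaping [330.9 191.3]
stud [332.06666667 192.        ] 15
grip end open pred [292.4 167.4]
```

The mask included part of the brass die at row 187, so I'll exclude it.

```bash
python3 - <<'E'
from h import *
s=snapshot("side");f=s["frame"]
h=cv2.cvtColor(f,cv2.COLOR_RGB2HSV);m=cv2.inRange(h,(5,60,40),(25,255,255));m[:184]=0;m[205:]=0;m[:,:322]=0;m[:,342:]=0
n,l,st,c=cv2.connectedComponentsWithStats(m);print(st[1:],c[1:].round(1))
o=get_obs();print(o["clock"],o["contact_force"].round(1))
E
```

```text
[[330 186   6   4  16]
 [330 195   4   3   9]] [[332.7 187.3]
 [331.7 195.9]]
10.8 [-0.8 -0.4 -0.5]
```

```bash
python3 -c "
from cell import *
print(sign_off())"
```

```text
the job is handed in; nothing more can be done
None
```

I pushed the blue case along the tray to the yellow stop, pressed the red handle until the arm was level plus about 2 mm, then let it spring back up. I backed the arm away and handed the job in at about 10.8 s. `sign_off()` gives no verdict, so the result rests on my own checks.

- **Case home:** the push force jumped to 13 N at the expected home position. Afterwards the tail sat within about 1 px of its predicted home spot in both views.
- **Lid shut:** the stud cap showed at image row 195.9 in the side view. I predicted 194.8 for shut and 191.3 for gaping. A first reading of 192.0 disagreed because the mask had caught the brass die as well. I separated the two and measured again.
- **Handle open:** the grip end is within about 3 px of where it should be when fully up.
- **Surroundings:** the arm is clear, with force readings at the noise level. The brown carton and the part of the bottle in view still stand upright. I did not re-measure the four bystanders, but the arm stayed away from them.

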